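# Open a combination padlock on the test nest and hold it up

### The job

Turn the padlock's dial clockwise until its white pointer clicks home at the red mark, then pull the shackle fully open while the lock still lies in its nest, and lift the opened lock out of the nest. Finish while still holding the lock still in the gripper with its shackle open, at least 10 cm above the bench and touching nothing else; leave the brass blank, the cardboard box and the screwdriver where they are.

Things in the scene. Friction and masses are not known exactly. Their poses are not given: they have to be found in the camera images.
- lock: Brass combination padlock lying on its back in the nest, loose, about 0.38 kg in all. Body 68 (x) by 72 (y) by 28 (z) mm; origin at the centre of its underside, z up through the dial, x away from the shackle: the shackle comes out of the -x side. A small red mark lies on its top face at the -x edge, between dial and shackle, white ticks every 24 degrees beside it. The dial needs under 0.1 N m and the nest's walls keep the body from turning.
- dial (a joint): Angle of the black dial about the lock's z, rad; 0 with the white pointer at the red mark, positive counter-clockwise from above. Starts one to three clicks counter-clockwise, in a notch. Clicks every 24 degrees (0.419 rad), range -1.6 to 1.6, springs into a notch from near it and stays. Shackle is free only within about 0.1 rad of 0; once open, the dial cannot turn.
- dial_grip (a point): Point on the dial's axis at the middle height of its grip bar, 46 mm above the lock's underside. The bar is 42 mm long, 14 mm wide and 24 mm tall (top at 56 mm above the lock's underside); below it a round flange of 50 mm diameter with its top at 32 mm above the lock's underside. The point turns with the dial: its x axis runs along the bar, the white pointer line is on the bar's -x end.
- shackle (a joint): How far the shackle is drawn out of the lock, m: 0 shut, 0.020 fully open; it moves along the lock's -x with about 4 N of friction and stays where it is left.
- shackle_grip (a point): Point midway between the shackle's two legs, 26 mm outside the lock's body when shut (60 mm from the lock's centre), at the legs' mid height (14 mm above the lock's underside, 30 mm above the bench while in the nest); it moves with the shackle. Steel U of 10 mm round bar lying level: legs along x, 54 mm wide over the outsides (34 mm between the legs), the bow's far outer edge 25 mm further out in -x. Its axes are the lock's.
- nest: Fixed holder screwed to the bench, grey plate 86 (x) by 96 (y) by 16 mm high, origin at its underside below the lock's origin, axes as the lock's. Blue walls stand about 2 mm off the lock: 12 mm high (28 mm above the bench) at both sides and behind, and a 26 mm wide, 15 mm high block at the front between the shackle's legs, reaching 42 mm out from the centre. The shackle overhangs the bare bench.
- blank: Loose brass block 45 by 38 by 50 mm, bystander, origin under its centre.
- pin_box: Loose open cardboard box 100 by 90 by 60 mm with steel pins, bystander, origin under its centre.
- driver: Loose screwdriver with a red handle lying on the bench, bystander, about 0.2 m long.

How it is judged:
By the outcome, as a careful person would: the job done as asked, in the order asked, and still so for the second after the job is handed in, while the arm keeps its last pose, push and grip.
It also fails if it takes over 45 s, if anything falls off the work surface, if the arm or the gripper's body presses on something with over 40 N, if the wrist force passes 120 N, or if a joint passes its speed limit or range.

### The arm

A 6-joint arm with a two-finger parallel gripper is mounted at the origin on the work surface. World frame = base frame: x ahead of the robot, y to its left, z up, the work surface at z = 0. Lengths are in m, angles in rad, forces in N, time in s.
With the tool pointing down it reaches from about 0.25 to 0.775 m from the base axis. Payload 4 kg.
Tool frame: the origin (TCP) lies midway between the tips of the shut fingers; the grasp point (between the pads) lies 19 mm behind it; z points along the fingers, y is the line along which they close (so a half turn about z gives the same grasp; the last joint's range is limited). The gripper opens to 94 mm and grips with 3 to 60 N. Pads are 16 mm wide; open, the fingers measure 119 mm over their backs; the gripper's body (75 mm by 177 mm) begins 78 mm behind the grasp point.
Start: joints at [1.129, 0.087, 1.371, -0, 1.684, -0.103], TCP at [0.183, 0.519, 0.206] pointing down, gripper open.
Joint ranges: [-3.1, 3.1], [-0.76, 2.03], [0.27, 2.55], [-1.08, 4.22], [0.17, 2.65], [-2.57, 2.57]. Speed limits (rad/s): [2.79, 2.79, 3.14, 3.14, 3.14, 3.14].

### API

Orientations are given as [roll, pitch, yaw] about the fixed x, y, z axes, in that order (R = Rz(yaw) Ry(pitch) Rx(roll)).
In Python, from bench import get_obs, snapshot, close_job gives the robot as it stands. The module is installed in compiled form; this text tells all that it offers.
- The arm moves only by the tool drive_tool, never from a script. Its argument "commands" is a list of rows, each a list of 6 numbers: the shift along the tool's x, y, z in units of 0.04 m (1.0 is 0.04 m), then the turn, a rotation vector about the tool's x, y, z in units of 0.1 rad (1.0 is 0.1 rad). In form: [[dx, dy, dz, wx, wy, wz], ...]. A call has 1 to 20 rows; each row shifts and turns the commanded pose from where the row before left it, along the tool's axes as they then stand; what a row does not reach is not made up. A row lasts 1/8 s, in which the tool goes at most 62.5 mm and 10.7 degrees, less where a joint would pass 70% of its speed; a pose out of reach is approached as far as the arm can. A call with a number of a shift or a turn outside -1 to 1 is refused whole. A call with a gripper value outside its range is refused whole. "gripper" is the closure, from 0 (fully open) to 1 (shut), set as the call begins (left out, the last holds). The fingers move at their own pace and stop on an object; the grip force is fixed at half the most. Time passes only in rows, so rows that do not move let the fingers close. It gives the time, the measured TCP pose, the force, the opening and the grip force at its end, in the units of the state.
- get_obs(): the state, without advancing time (a new reading comes with each control period).
- snapshot(name): name is "scene" or "top" or "wrist"; returns a dict with "image" (400x640x3 uint8, blue, green, red), "range_z" (400x640 float32, m along the optical axis (not along the pixel's ray), 0 where there is no reading), "fx", "fy", "cx", "cy" (pixels), "rvec" (rotation vector, rad) and "tvec" (3), from world to camera coordinates, as OpenCV has them. Camera axes: x right, y down, z forward; pixel columns grow to the right and rows downward; lengths in m; the calibration is good to about 2 mm. A picture is of the moment at which its call begins.
- close_job(): hands the job in; it is judged then, once.
The state is a dict: "time": time; "joint_positions": joint angles; "qvel": joint speeds; "joint_torque": joint torques, N m; "tool_pos": TCP position; "ee_rot": TCP orientation; "wrist_force": force on the tool from outside, world axes, zero at the start; "wrist_torque": the same for the moment, N m; "width": finger opening in m; "finger_force": force on a finger pad.
Only numpy, scipy, OpenCV 4.12 (cv2) and the standard library are available. Lean on these libraries where they do the work, as an engineer would, in place of code of your own. Each camera call takes 0.05 s, during which the arm holds its last target. There are 200 camera calls.

## Working session

There is one attempt and no reset: what is moved stays moved. The work goes in short steps, Python scripts to look and compute and a tool call to move; the robot and the scene stay as the last step left them, time stands still between calls to the robot, and variables do not carry over. Pictures are saved under pics/ and viewed, at most 10 in all, crops included, and the job is handed in when it is done.

Besides the shell and the picture viewer there is one more tool, called after "Call:" by a JSON object that holds its "api" and its "payload". drive_tool: Moves the arm, as the interface text tells. Its arguments: {"type":"object","properties":{"commands":{"type":"array"},"gripper":{"type":"number"}},"required":["commands"]}

```bash
mkdir -p pics
cat > h.py <<'E'
import numpy as np, cv2
from bench import get_obs, snapshot, close_job
def snap(n,f):
    s=snapshot(n); cv2.imwrite('pics/'+f,s['image']); np.savez('pics/'+f+'.npz',**s); return s
def ray(s,uv,z):
    R=cv2.Rodrigues(np.array(s['rvec'],float))[0]; t=np.array(s['tvec'],float).ravel(); C=-R.T@t
    d=R.T@np.array([(uv[0]-s['cx'])/s['fx'],(uv[1]-s['cy'])/s['fy'],1.]); return C+d*(z-C[2])/d[2]
def proj(s,p):
    K=np.array([[s['fx'],0,s['cx']],[0,s['fy'],s['cy']],[0,0,1.]])
    return cv2.projectPoints(np.array([p],float),np.array(s['rvec'],float),np.array(s['tvec'],float),K,None)[0].ravel()
E
python3 - <<'E'
from h import *
o=get_obs(); print({k:np.round(v,3) for k,v in o.items()})
a=snap('top','top0.png'); b=snap('scene','scene0.png')
print(a['tvec'],a['rvec'],a['fx'])
E
```

```text
{'time': np.float64(0.0), 'joint_positions': array([ 1.129,  0.088,  1.372, -0.   ,  1.684, -0.103]), 'qvel': array([ 0.001,  0.001,  0.   ,  0.001, -0.001,  0.   ]), 'joint_torque': array([-0.0000e+00, -3.4020e+01, -3.0242e+01,  7.1000e-02,  3.3000e-02,
       -0.0000e+00]), 'tool_pos': array([0.183, 0.518, 0.204]), 'ee_rot': array([-3.139, -0.   ,  2.803]), 'wrist_force': array([0.686, 0.375, 0.37 ]), 'wrist_torque': array([ 0.031, -0.015, -0.045]), 'finger_force': np.float64(0.0), 'width': np.float64(0.094)}
[0.04172467 0.61978104 0.95352931] [ 2.11813618 -2.14935732  0.17878429] 467.77281654543754
```

View pics/top0.png

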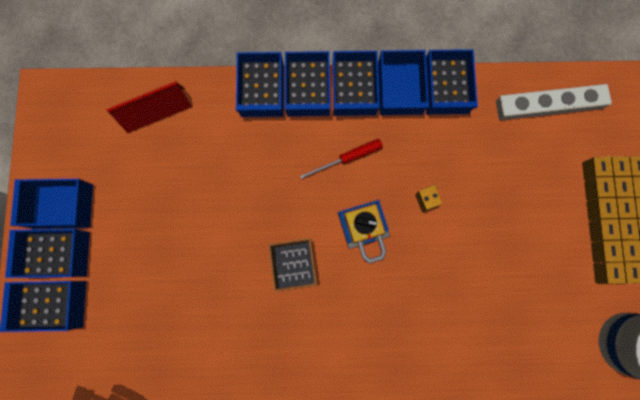

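View pics/scene0.png

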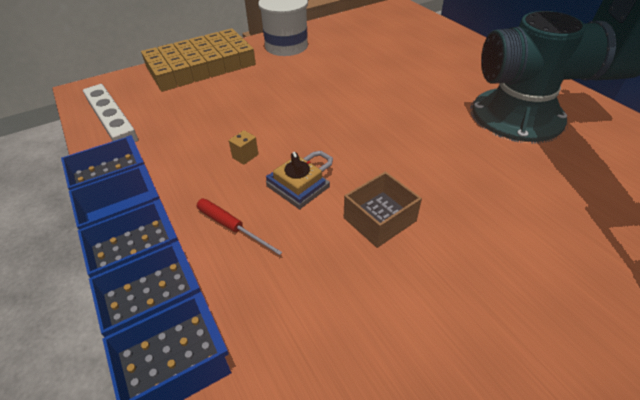

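The top view shows the lock at about (364,222), its shackle toward the image bottom with the bow at (374,258). The box is at (293,265), the blank at (429,198) and the driver at (345,158).

Run:
```python
from h import *
s=dict(np.load('pics/top0.png.npz')); im=s['image']; hsv=cv2.cvtColor(im,cv2.COLOR_BGR2HSV)
for uv in [(364,222),(374,258),(293,265),(429,198),(320,80)]: print(uv,ray(s,uv,.044).round(3))
sub=np.zeros(im.shape[:2],np.uint8); sub[190:270,330:400]=255
m=cv2.inRange(hsv,(18,90,90),(35,255,255))&sub
c=max(cv2.findContours(m,0,2)[0],key=cv2.contourArea); r=cv2.minAreaRect(c); print('lock',r)
b=cv2.boxPoints(r); P=np.array([ray(s,p,.044) for p in b]); print(P.round(4),P.mean(0))
m=cv2.inRange(hsv,(100,120,50),(130,255,255))&sub
c=max(cv2.findContours(m,0,2)[0],key=cv2.contourArea); r=cv2.minAreaRect(c); print('blue',r)
b=cv2.boxPoints(r);P=np.array([ray(s,p,.028) for p in b]); print(P.round(4),P.mean(0))
cv2.imwrite('pics/crop0.png',cv2.resize(im[190:270,330:405],None,fx=7,fy=7,interpolation=cv2.INTER_CUBIC))
```

```text
(364, 222) [ 0.564 -0.053  0.044]
(374, 258) [ 0.487 -0.072  0.044]
(293, 265) [0.475 0.099 0.044]
(429, 198) [ 0.614 -0.196  0.044]
(320, 80) [0.888 0.037 0.044]
lock ((364.2973327636719, 223.21620178222656), (30.731977462768555, 32.496490478515625), 72.89727020263672)
[[ 0.5832 -0.0114  0.044 ]
 [ 0.603  -0.0789  0.044 ]
 [ 0.5393 -0.0962  0.044 ]
 [ 0.5199 -0.0293  0.044 ]] [ 0.56133896 -0.05394221  0.044     ]
blue ((362.8551330566406, 221.12466430664062), (31.468225479125977, 41.907447814941406), 72.47443389892578)
[[ 0.5874  0.0012  0.028 ]
 [ 0.6141 -0.0872  0.028 ]
 [ 0.5477 -0.1055  0.028 ]
 [ 0.5216 -0.018   0.028 ]] [ 0.5677269  -0.05236555  0.028     ]
```

View pics/crop0.png

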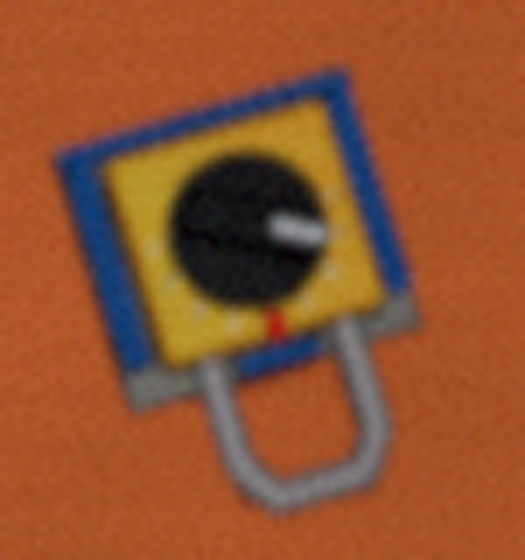

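Lock centre is near (0.562, -0.053) with yaw about 0.28. In the crop the red mark is at (276,322) and the pointer at (300,232), which is about three clicks CCW. I'll move above it next.

Call:
{"api": "drive_tool", "payload": {"commands": [[-0.98,-0.735,0,0,0,0],[-0.98,-0.735,0,0,0,0],[-0.98,-0.735,0,0,0,0],[-0.98,-0.735,0,0,0,0],[-0.98,-0.735,0,0,0,0],[-0.98,-0.735,0,0,0,0],[-0.98,-0.735,0,0,0,0],[-0.98,-0.735,0,0,0,0],[-0.98,-0.735,0,0,0,0],[-0.98,-0.735,0,0,0,0],[-0.98,-0.735,0,0,0,0],[-0.98,-0.735,0,0,0,0],[-0.98,-0.735,0,0,0,0],[-0.98,-0.735,0,0,0,0]], "gripper": 0}}

```text
time: 1.85
tool_pos: [0.5641, -0.0532, 0.2048]
ee_rot: [3.141, -0.001, 2.803]
wrist_force: [1.1, -0.3, 0.7]
width: 0.094
finger_force: 0.0
```

Call:
{"api": "drive_tool", "payload": {"commands": [[0,0,0,0,0,1],[0,0,0,0,0,1],[0,0,0,0,0,1],[0,0,0,0,0,1],[0,0,0,0,0,1],[0,0,0,0,0,1],[0,0,0,0,0,1],[0,0,0,0,0,1],[0,0,0,0,0,1],[0,0,0,0,0,1],[0,0,0,0,0,1],[0,0,0,0,0,1],[0,0,0,0,0,0.7],[0,0,0,0,0,0]]}}

```text
time: 3.6
tool_pos: [0.5633, -0.0518, 0.2048]
ee_rot: [-3.14, -0.0, 1.534]
wrist_force: [0.2, 0.0, -0.7]
width: 0.0941
finger_force: 0.0
```

Run:
```python
from h import *
o=get_obs(); print(o['time'],o['tool_pos'],o['ee_rot'],o['joint_positions'].round(3))
s=snap('wrist','w1.png'); R=cv2.Rodrigues(s['rvec'])[0]; print(-R.T@s['tvec'].ravel(),proj(s,[.562,-.053,.072]))
```

```text
3.6 [ 0.56334112 -0.05177847  0.20484163] [-3.14046735e+00 -2.87531111e-04  1.53363664e+00] [-0.192  0.123  1.333  0.     1.687 -0.155]
[0.56726372 0.03211182 0.38418793] [315.77584361 194.67061056]
```

View pics/w1.png

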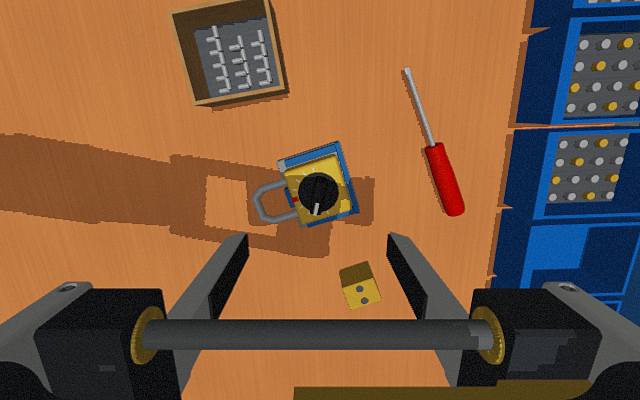

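The wrist view shows the lock at (318,190), pointer line at (318,208), red mark at (295,199) and shackle bow at (258,200). I'll measure these by colour.

```bash
cat > meas.py <<'E'
from h import *
def meas(f,x0,x1,y0,y1,tag):
    s=dict(np.load(f)); im=s['image']; hsv=cv2.cvtColor(im,cv2.COLOR_BGR2HSV)
    sub=np.zeros(im.shape[:2],np.uint8); sub[y0:y1,x0:x1]=255
    def big(m):
        return max(cv2.findContours(m&sub,0,2)[0],key=cv2.contourArea)
    c=big(cv2.inRange(hsv,(20,120,60),(35,255,255))); hull=cv2.convexHull(c)
    P=np.array([ray(s,p[0],.044)[:2] for p in hull]); r=cv2.minAreaRect((P*1000).astype(np.float32)); print(tag,'lock mm',r)
    m=cv2.inRange(hsv,(0,160,100),(5,255,255))|cv2.inRange(hsv,(174,120,90),(180,255,255))
    m&=sub; red=np.argwhere(m)[:,::-1]; pr=ray(s,red.mean(0),.044); print('red',red.mean(0),len(red),pr.round(4))
    m=cv2.inRange(hsv,(0,0,0),(180,255,50)); c=big(m); r=cv2.minEnclosingCircle(c); print('black',r,ray(s,r[0],.055).round(4))
    lockhull=np.zeros_like(sub); cv2.drawContours(lockhull,[cv2.convexHull(c)],-1,255,-1)
    w=cv2.inRange(hsv,(0,0,150),(180,60,255))&lockhull; pts=np.argwhere(w)[:,::-1]
    W=np.array([ray(s,p,.072)[:2] for p in pts]); v=cv2.fitLine(W.astype(np.float32),cv2.DIST_L2,0,.01,.01).ravel(); print('white',len(pts),pts.mean(0),W.mean(0).round(4),'dir',np.degrees(np.arctan2(v[1],v[0])))
    return s
E
python3 - <<'E'
from meas import *
meas('pics/top0.png.npz',330,400,190,270,'top')
s=meas('pics/w1.png.npz',240,365,135,235,'wrist')
# depth points: body top
R=cv2.Rodrigues(s['rvec'])[0];C=-R.T@s['tvec'].ravel()
v,u=np.mgrid[135:235,240:365]; z=s['range_z'][135:235,240:365].ravel()
X=(np.c_[(u.ravel()-s['cx'])/s['fx'],(v.ravel()-s['cy'])/s['fy'],np.ones(z.size)]*z[:,None])@R+C
h=np.histogram(X[:,2],np.arange(-.01,.09,.004)); print(h[0])
for a,b,n in [(.038,.05,'top'),(.066,.08,'bar')]:
    Q=X[(X[:,2]>a)&(X[:,2]<b)]; print(n,Q.mean(0).round(4),np.median(Q[:,2]),cv2.minAreaRect((Q[:,:2]*1000).astype(np.float32)))
E
```

```text
top lock mm ((561.8810424804688, -54.04186248779297), (63.89015197753906, 66.8863754272461), 17.07561492919922)
red [370. 238.] 5 [ 0.5293 -0.0652  0.044 ]
black ((364.7109680175781, 222.70252990722656), 10.411627769470215) [ 0.561  -0.0539  0.055 ]
white 1 [374. 223.] [ 0.5583 -0.0717] dir 3.4736392
wrist lock mm ((563.8135986328125, -54.632205963134766), (66.63726806640625, 73.11824035644531), 15.608449935913086)
red [294.03571429 199.32142857] 28 [ 0.5346 -0.0656  0.044 ]
black ((317.6496887207031, 193.35659790039062), 20.738494873046875) [ 0.564  -0.0561  0.055 ]
white 32 [316.  208.5] [ 0.5616 -0.0694] dir 77.59596
[   0   22 6844   60   17   41  390   32   54 1025  405  430  125 1661
  831   18    6   15   10   35  405    3    0    0]
top [ 0.5645 -0.053   0.0451] 0.044311226609780596 ((564.21728515625, -56.82606506347656), (68.70067596435547, 72.32267761230469), 15.805923461914062)
bar [ 0.5647 -0.0554  0.0718] 0.07197823716088025 ((564.4136352539062, -57.0845947265625), (43.06282424926758, 14.02020263671875), 76.41984558105469)
```

Depth from the wrist view puts the bar at (0.564, -0.057), direction 76.4°, on a lock at yaw 15.8°, so the dial reads about +61°. Next I align with the bar, descend and grip.

Call:
{"api": "drive_tool", "payload": {"commands": [[0,0,0,0,0,1],[0,0,0,0,0,1],[-0.1,0.03,0.9,0,0,0],[0,0,0.9,0,0,0],[0,0,0.9,0,0,0],[0,0,0.55,0,0,0],[0,0,0.5,0,0,0],[0,0,0,0,0,0],[0,0,0,0,0,0]]}}

```text
time: 4.78
tool_pos: [0.5644, -0.0561, 0.0563]
ee_rot: [3.14, -0.0, 1.333]
wrist_force: [-0.7, -1.5, 0.1]
width: 0.0939
finger_force: 0.0
```

Call:
{"api": "drive_tool", "payload": {"commands": [[0,0,0,0,0,0],[0,0,0,0,0,0],[0,0,0,0,0,0],[0,0,0,0,0,0],[0,0,0,0,0,0],[0,0,0,0,0,0]], "gripper": 1}}

```text
time: 5.52
tool_pos: [0.5638, -0.056, 0.0554]
ee_rot: [-3.142, -0.0, 1.333]
wrist_force: [-0.2, 1.0, 1.0]
width: 0.0376
finger_force: 0.0
```

Run:
```python
from h import *
o=get_obs(); print({k:np.round(v,3) for k,v in o.items()})
```

```text
{'time': np.float64(5.525), 'joint_positions': array([-0.199,  0.2  ,  1.546,  0.   ,  1.395,  0.039]), 'qvel': array([ 0.   ,  0.002,  0.001, -0.   , -0.   , -0.001]), 'joint_torque': array([ 1.0000e-03, -3.6835e+01, -2.8282e+01,  7.4000e-02,  1.4000e-02,
        0.0000e+00]), 'tool_pos': array([ 0.564, -0.056,  0.055]), 'ee_rot': array([-3.142, -0.   ,  1.333]), 'wrist_force': array([-0.217,  0.951,  0.969]), 'wrist_torque': array([-0.062,  0.038, -0.009]), 'finger_force': np.float64(0.0), 'width': np.float64(0.038)}
```

Call:
{"api": "drive_tool", "payload": {"commands": [[0,0,0,0,0,0],[0,0,0,0,0,0],[0,0,0,0,0,0],[0,0,0,0,0,0]]}}

```text
time: 6.02
tool_pos: [0.564, -0.056, 0.0554]
ee_rot: [3.141, -0.0, 1.333]
wrist_force: [0.1, 0.1, -0.4]
width: 0.0136
finger_force: 30.0
```

Call:
{"api": "drive_tool", "payload": {"commands": [[0,0,0,0,0,0]]}}

```text
time: 6.15
tool_pos: [0.5639, -0.056, 0.0555]
ee_rot: [3.141, -0.0, 1.333]
wrist_force: [0.4, -0.5, -0.1]
width: 0.0137
finger_force: 30.0
```

Run:
```python
from h import *
o=get_obs(); print({k:np.round(v,3) for k,v in o.items()})
```

```text
{'time': np.float64(6.15), 'joint_positions': array([-0.199,  0.2  ,  1.546,  0.   ,  1.395,  0.039]), 'qvel': array([-0.   ,  0.001,  0.   ,  0.002, -0.002,  0.001]), 'joint_torque': array([ 4.6000e-02, -3.7066e+01, -2.8173e+01,  7.9000e-02,  2.3300e-01,
        1.0000e-03]), 'tool_pos': array([ 0.564, -0.056,  0.055]), 'ee_rot': array([ 3.141, -0.   ,  1.333]), 'wrist_force': array([ 0.351, -0.523, -0.095]), 'wrist_torque': array([-0.027, -0.011, -0.004]), 'finger_force': np.float64(29.999), 'width': np.float64(0.014)}
```

Call:
{"api": "drive_tool", "payload": {"commands": [[0,0,0,0,0,1],[0,0,0,0,0,1],[0,0,0,0,0,1],[0,0,0,0,0,1],[0,0,0,0,0,1],[0,0,0,0,0,1],[0,0,0,0,0,1],[0,0,0,0,0,1],[0,0,0,0,0,1],[0,0,0,0,0,1],[0,0,0,0,0,0.55],[0,0,0,0,0,0],[0,0,0,0,0,0]]}}

```text
time: 7.78
tool_pos: [0.5639, -0.0559, 0.0555]
ee_rot: [-3.141, -0.0, 0.279]
wrist_force: [0.8, -0.5, 0.1]
width: 0.0139
finger_force: 30.0
```

Run:
```python
from h import *
o=get_obs(); print({k:np.round(o[k],3) for k in('tool_pos','ee_rot','wrist_force','wrist_torque','width','finger_force')})
```

```text
{'tool_pos': array([ 0.564, -0.056,  0.055]), 'ee_rot': array([-3.141, -0.   ,  0.279]), 'wrist_force': array([ 0.757, -0.457,  0.144]), 'wrist_torque': array([ 0.036, -0.002, -0.103]), 'width': np.float64(0.014), 'finger_force': np.float64(30.001)}
```

Moment about z is -0.10 N m, so the dial still wants to go further clockwise. I'll release it, back up and look.

Call:
{"api": "drive_tool", "payload": {"commands": [[0,0,0,0,0,0],[0,0,0,0,0,0],[0,0,0,0,0,0],[0,0,0,0,0,0],[0,0,-0.9,0,0,0],[0,0,-1,0,0,0],[0,0,-1,0,0,0],[0,0,0,0,0,0],[0,0,0,0,0,0]], "gripper": 0}}

```text
time: 8.9
tool_pos: [0.5633, -0.0559, 0.1704]
ee_rot: [-3.141, 0.001, 0.278]
wrist_force: [-0.3, -0.4, -0.2]
width: 0.0935
finger_force: 0.0
```

```bash
cat > m2.py <<'E'
from h import *
def m2(f,c=(.5642,-.0568)):
    s=snap('wrist',f); im=s['image']; R=cv2.Rodrigues(s['rvec'])[0];C=-R.T@s['tvec'].ravel()
    v,u=np.mgrid[:400,:640]; z=s['range_z'].ravel()
    X=(np.c_[(u.ravel()-s['cx'])/s['fx'],(v.ravel()-s['cy'])/s['fy'],np.ones(z.size)]*z[:,None])@R+C
    near=(np.hypot(X[:,0]-c[0],X[:,1]-c[1])<.1)&(z>0)
    for a,b,n,rr in [(.040,.0475,'top',.055),(.068,.076,'bar',.035)]:
        k=near&(X[:,2]>a)&(X[:,2]<b)&(np.hypot(X[:,0]-c[0],X[:,1]-c[1])<rr); Q=X[k]
        print(n,len(Q),np.median(Q[:,2]).round(4),cv2.minAreaRect((Q[:,:2]*1000).astype(np.float32)))
    return s,X
E
python3 - <<'E'
from m2 import *
s,X=m2('w2.png'); p=proj(s,[.55,-.058,.05]); print(p, get_obs()['time'],get_obs()['tool_pos'])
x,y=int(p[0]),int(p[1]); im=s['image'][max(0,y-90):y+90,max(0,x-110):x+110]
cv2.imwrite('pics/c2.png',cv2.resize(im,None,fx=3.3,fy=3.3,interpolation=cv2.INTER_CUBIC))
E
```

```text
top 2309 0.0439 ((563.9791870117188, -56.63477325439453), (68.1230239868164, 71.26762390136719), 13.934082984924316)
bar 542 0.072 ((563.5875244140625, -56.412559509277344), (42.980735778808594, 13.980743408203125), 14.163390159606934)
[315.68732804 208.62305599] 8.95 [ 0.5628676  -0.05584333  0.16954027]
```

View pics/c2.png

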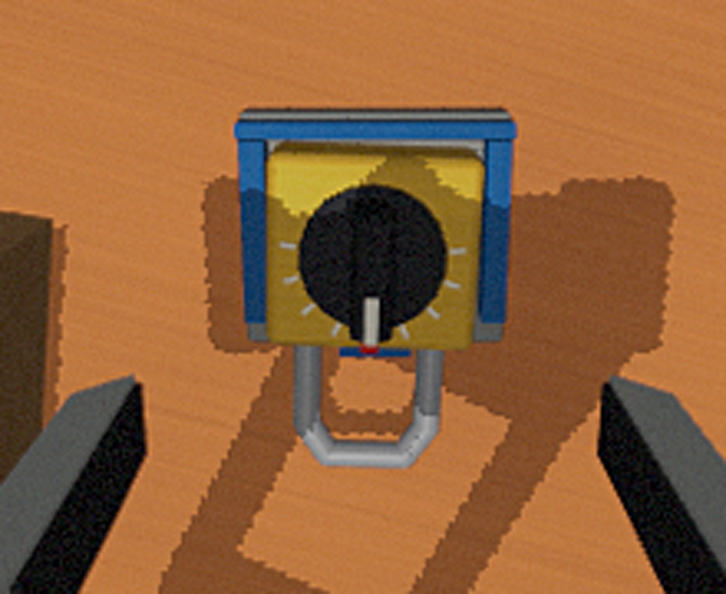

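The pointer now sits at the red mark: crop pointer (372,320), mark (370,349). The bar reads 14.2° and the body 13.9°. Next I go to the shackle legs.

Call:
{"api": "drive_tool", "payload": {"commands": [[0,0,0,0,0,0.33],[-0.75,0,0,0,0,0],[-0.74,0.02,0.5,0,0,0],[0,0,1,0,0,0],[0,0,1,0,0,0],[0,0,0.8,0,0,0],[0,0,0.4,0,0,0],[0,0,0.2,0,0,0],[0,0,0,0,0,0]]}}

```text
time: 10.07
tool_pos: [0.5065, -0.0713, 0.0157]
ee_rot: [3.142, -0.0, 0.245]
wrist_force: [0.7, -0.1, 0.1]
width: 0.094
finger_force: 0.0
```

Call:
{"api": "drive_tool", "payload": {"commands": [[0,0,0,0,0,0],[0,0,0,0,0,0],[0,0,0,0,0,0],[0,0,0,0,0,0],[0,0,0,0,0,0],[0,0,0,0,0,0],[0,0,0,0,0,0]], "gripper": 1}}

```text
time: 10.95
tool_pos: [0.5062, -0.071, 0.0156]
ee_rot: [-3.141, -0.0, 0.245]
wrist_force: [-1.1, 1.0, 2.0]
width: 0.0532
finger_force: 30.1
```

Call:
{"api": "drive_tool", "payload": {"commands": [[-0.06,0,0,0,0,0],[-0.06,0,0,0,0,0],[-0.06,0,0,0,0,0],[-0.06,0,0,0,0,0],[-0.06,0,0,0,0,0],[-0.06,0,0,0,0,0],[-0.06,0,0,0,0,0],[-0.05,0,0,0,0,0],[0,0,0,0,0,0]]}}

```text
time: 12.08
tool_pos: [0.4878, -0.076, 0.0156]
ee_rot: [3.141, 0.0, 0.245]
wrist_force: [2.9, 0.5, 0.8]
width: 0.0528
finger_force: 30.0
```

Call:
{"api": "drive_tool", "payload": {"commands": [[-0.05,0,0,0,0,0],[0,0,0,0,0,0]]}}

```text
time: 12.32
tool_pos: [0.486, -0.0765, 0.0156]
ee_rot: [3.141, -0.0, 0.245]
wrist_force: [4.5, -0.2, 1.4]
width: 0.0529
finger_force: 30.0
```

Call:
{"api": "drive_tool", "payload": {"commands": [[-0.05,0,0,0,0,0],[0,0,0,0,0,0]]}}

```text
time: 12.58
tool_pos: [0.4855, -0.0766, 0.0157]
ee_rot: [3.141, -0.003, 0.245]
wrist_force: [6.6, 1.8, -1.2]
width: 0.0526
finger_force: 30.0
```

Call:
{"api": "drive_tool", "payload": {"commands": [[-0.05,0,0,0,0,0],[0,0,0,0,0,0],[0,0,0,0,0,0]]}}

```text
time: 12.95
tool_pos: [0.4854, -0.0767, 0.0158]
ee_rot: [3.141, -0.008, 0.245]
wrist_force: [12.1, 1.2, -4.6]
width: 0.0527
finger_force: 30.0
```

Call:
{"api": "drive_tool", "payload": {"commands": [[-0.05,0,0,0,0,0],[0,0,0,0,0,0],[0,0,0,0,0,0]]}}

```text
time: 13.32
tool_pos: [0.4854, -0.0767, 0.0159]
ee_rot: [3.141, -0.012, 0.245]
wrist_force: [16.8, 4.1, -8.3]
width: 0.0533
finger_force: 30.0
```

The shackle is at its hard stop. I'll relax, release and go up for a look over the lock.

Call:
{"api": "drive_tool", "payload": {"commands": [[0.09,0,0,0,0,0],[0,0,0,0,0,0]]}}

```text
time: 13.58
tool_pos: [0.4855, -0.0767, 0.0157]
ee_rot: [3.141, -0.004, 0.245]
wrist_force: [7.7, 1.2, -1.7]
width: 0.0527
finger_force: 30.0
```

Call:
{"api": "drive_tool", "payload": {"commands": [[0,0,0,0,0,0],[0,0,0,0,0,0],[0,0,0,0,0,0],[0,0,0,0,0,0],[0,0,-0.5,0,0,0],[0,0,-1,0,0,0],[0,0,-1,0,0,0],[0,0,-1,0,0,0],[1,0,-0.4,0,0,0],[1,0,0,0,0,0],[0,0,0,0,0,0],[0,0,0,0,0,0]], "gripper": 0}}

```text
time: 15.08
tool_pos: [0.5605, -0.0575, 0.1708]
ee_rot: [-3.141, 0.002, 0.245]
wrist_force: [0.4, -0.1, -0.2]
width: 0.0943
finger_force: 0.0
```

Run:
```python
from m2 import *
s,X=m2('w3.png'); p=proj(s,[.54,-.06,.05]); o=get_obs(); print(p,o['time'],o['tool_pos'],o['ee_rot'])
k=(X[:,2]>.03)&(X[:,2]<.038)&(np.hypot(X[:,0]-.5,X[:,1]+.075)<.07)
d=(X[k][:,:2]-[.564,-.0567])@[-.970,-.243]; print('shackle outer',np.percentile(d,[95,99,100]))
x,y=int(p[0]),int(p[1]); im=s['image'][max(0,y-90):y+90,max(0,x-110):x+110]
cv2.imwrite('pics/c3.png',cv2.resize(im,None,fx=3.3,fy=3.3,interpolation=cv2.INTER_CUBIC))
```

```text
top 2318 0.0439 ((562.519775390625, -57.11509323120117), (68.5808334350586, 71.92940521240234), 14.409207344055176)
bar 551 0.0719 ((562.3796997070312, -57.42974853515625), (42.76546859741211, 13.431751251220703), 13.792269706726074)
[314.88833747 214.55931425] 15.125 [ 0.56037026 -0.05761276  0.17107257] [-3.14113816e+00  1.33975160e-03  2.44555030e-01]
shackle outer [0.10123383 0.10335346 0.10396122]
```

View pics/c3.png

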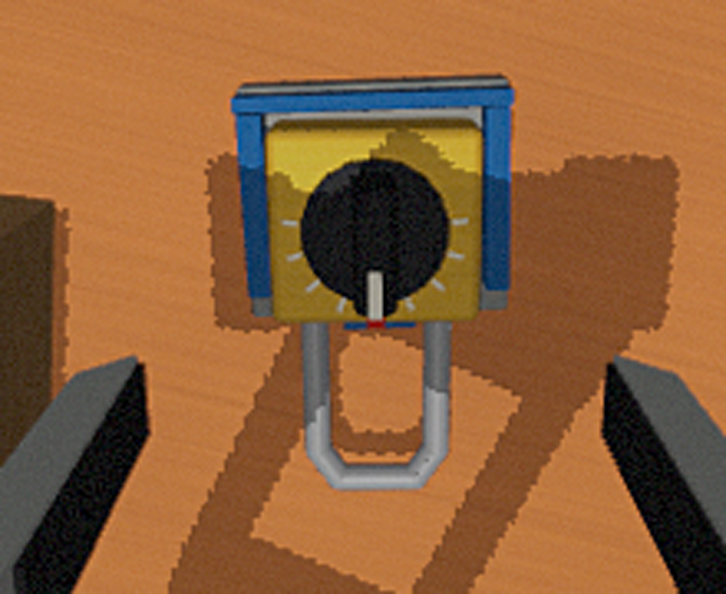

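The pointer is still on the mark (crop (376,295) to (376,322)). The shackle bow has moved out to (375,485), roughly 20 mm of travel and fully open. I'll grip the locked dial bar, slightly toward the shackle for balance.

Call:
{"api": "drive_tool", "payload": {"commands": [[-0.15,0,0.6,0,0,0],[0,0,0.8,0,0,0],[0,0,0.8,0,0,0],[0,0,0.5,0,0,0],[0,0,0.22,0,0,0],[0,0,0,0,0,0]]}}

```text
time: 15.88
tool_pos: [0.5549, -0.0591, 0.0546]
ee_rot: [-3.141, 0.001, 0.244]
wrist_force: [-0.2, -0.4, 0.7]
width: 0.094
finger_force: 0.0
```

Call:
{"api": "drive_tool", "payload": {"commands": [[0,0,0,0,0,0],[0,0,0,0,0,0],[0,0,0,0,0,0],[0,0,0,0,0,0],[0,0,0,0,0,0],[0,0,0,0,0,0],[0,0,0,0,0,0],[0,0,0,0,0,0],[0,0,0,0,0,0],[0,0,0,0,0,0],[0,0,0,0,0,0]], "gripper": 1}}

```text
time: 17.25
tool_pos: [0.5555, -0.0588, 0.0546]
ee_rot: [-3.141, -0.0, 0.245]
wrist_force: [1.0, 1.5, -0.4]
width: 0.0137
finger_force: 30.0
```

Call:
{"api": "drive_tool", "payload": {"commands": [[0,0,-0.1,0,0,0],[0,0,-0.1,0,0,0],[0,0,-0.1,0,0,0],[0,0,0,0,0,0]]}}

```text
time: 17.75
tool_pos: [0.5555, -0.0591, 0.0671]
ee_rot: [3.141, 0.0, 0.245]
wrist_force: [0.3, -0.6, -4.6]
width: 0.0136
finger_force: 30.0
```

Call:
{"api": "drive_tool", "payload": {"commands": [[0,0,-0.2,0,0,0],[0,0,-0.3,0,0,0],[0,0,-0.4,0,0,0],[0,0,-0.5,0,0,0],[0,0,-0.5,0,0,0],[0,0,-0.5,0,0,0],[0,0,-0.4,0,0,0],[0,0,-0.3,0,0,0],[0,0,-0.2,0,0,0],[0,0,-0.1,0,0,0],[0,0,0,0,0,0],[0,0,0,0,0,0],[0,0,0,0,0,0],[0,0,0,0,0,0]]}}

```text
time: 19.5
tool_pos: [0.5554, -0.0589, 0.2023]
ee_rot: [-3.141, 0.0, 0.245]
wrist_force: [0.1, 0.7, -5.4]
width: 0.0138
finger_force: 30.0
```

Run:
```python
from h import *
s=snap('scene','scene4.png'); o=get_obs(); print({k:np.round(o[k],3) for k in('time','tool_pos','ee_rot','wrist_force','wrist_torque','width','finger_force')})
p=proj(s,[.55,-.06,.14]); x,y=int(p[0]),int(p[1]); im=s['image'][max(0,y-90):y+120,max(0,x-130):x+130]
cv2.imwrite('pics/c4.png',cv2.resize(im,None,fx=2.8,fy=2.8,interpolation=cv2.INTER_CUBIC))
```

```text
{'time': np.float64(19.55), 'tool_pos': array([ 0.555, -0.059,  0.202]), 'ee_rot': array([-3.141,  0.   ,  0.245]), 'wrist_force': array([ 0.761,  0.069, -4.662]), 'wrist_torque': array([ 0.03 ,  0.132, -0.016]), 'width': np.float64(0.014), 'finger_force': np.float64(29.987)}
```

View pics/c4.png

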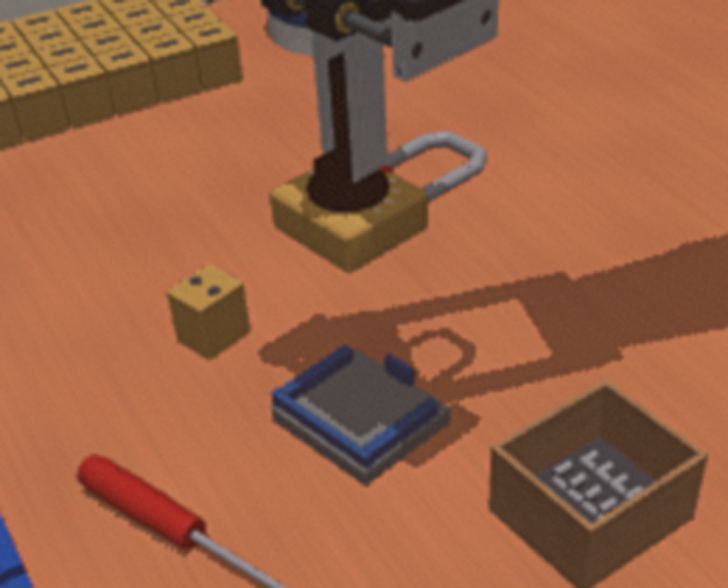

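The lock hangs level in the gripper at crop (350,210), with the shackle out to (480,155). The nest at (362,410) is empty and the bystanders have not moved, so I'm handing in.

```bash
python3 -c "
from bench import close_job; print(close_job())"
```

```text
the job is handed in; nothing more can be done
None
```

I turned the dial clockwise to the red mark, pulled the shackle to its hard stop in the nest, then lifted the lock out by its dial bar. I handed it in held still about 16 cm above the bench at 19.6 s, with the blank, box and screwdriver untouched; no verdict was returned.

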